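Scoop one wooden ball into the kit bay at the violin maker's bench

TASK

Using the brass scoop with the upright handle, scoop just one of the two wooden balls out of the wide bay of the parts caddy and tip it into the caddy's small empty bay; the other ball stays in the wide bay, and the fingers must not touch the balls. Then stand the scoop upright on the bench and let go.

Things in the scene. Friction and masses are not known exactly. Their poses are not given: they have to be found in the camera images.
- scoop: Brass scoop, ~90 g, standing; origin on its underside, z up. Pan x -32 to 30 mm, 62 wide; mouth at -x. Grip the 20 mm square handle at x 16, z 25-95. Lip x -32, 2 high; pocket centre x -16: ball centre sits there at z 16. Keep lip within 2 mm of the floor, drive a ball to a wall until the lip meets it: ball climbs in. Holds to 20 deg of tilt; rolls out over the lip tipped 45-50 deg mouth down.
- ball_a: Dark polished wooden ball, diameter 30 mm, 12 g, free to roll in the caddy's wide bay. Origin at its centre; its axes mean nothing.
- ball_b: A second ball, the same as ball_a, at least 70 mm from it; either may be taken.
- caddy: Fixed wooden tray 166 (x) by 288 mm (y); origin mid-underside, -x side nearest the robot. Floor top z 8, walls 8 thick, tops z 36. Insides: wide bay with the balls x -75 to 75, y -44 to 136 (balls start at x -57 to -32, over 40 from its side walls: room beyond them to set the scoop, mouth to -x); small empty bay, the target, x -9 to 75, y -136 to -52; peg bay x -75 to -17, pegs to z 32.

How it is judged:
By the outcome, as a careful person would: the job done as asked, in the order asked, and still so for the second after the job is handed in, with the robot touching nothing.
It also fails if it takes over 56 s, if anything falls off the work surface, if the arm or the gripper's body presses on something with over 40 N, if the wrist force passes 120 N, or if a joint passes its speed limit or range.

ROBOT

A 7-joint arm with a two-finger parallel gripper is mounted at the origin on the work surface. World frame = base frame: x ahead of the robot, y to its left, z up, the work surface at z = 0. Lengths are in m, angles in degrees, forces in N, time in s.
With the tool pointing down it reaches from about 0.425 to 0.875 m from the base axis. Payload 4.7 kg.
Tool frame: the origin (TCP) lies on the mounting face of the last link; the fingertips stand 182 mm ahead of it and the grasp point (between the pads) lies 164 mm ahead of it; z points along the fingers, y is the line along which they close (so a half turn about z gives the same grasp; the last joint's range is limited). The gripper opens to 87 mm and grips with 3 to 60 N. Pads are 19 mm wide; open, the fingers measure 117 mm over their backs; the gripper's body (75 mm by 190 mm) begins 51 mm behind the grasp point.
Start: joints at [0.808, 18.392, -4.016, 83.108, 1.295, 78.541, -3.26], TCP at [0.65, -0, 0.405] pointing down, gripper open.
Joint ranges: [-163.93, 163.93], [-17.29, 119.83], [-79.2, 71.16], [3.27, 140.29], [-89.18, 269.18], [5.43, 117.66], [-154.24, 154.24]. Speed limits (degrees/s): [147.25, 147.25, 180, 180, 180, 180, 180].

INTERFACE

Orientations are given as [roll, pitch, yaw] about the fixed x, y, z axes, in that order (R = Rz(yaw) Ry(pitch) Rx(roll)).
In Python, from cell import env gives the robot as it stands.
- The arm moves only by the tool servo_tool, never from a script. Its argument "plan" is a list of rows, each an object with "xyz": the shift along the tool's x, y, z in cm, a list of three; "twist": the turn, a rotation vector about the tool's x, y, z in degrees, a list of three; "jaw": the closure, from 0 (fully open) to 1 (shut). In form: [{"xyz": [x, y, z], "twist": [wx, wy, wz], "jaw": jaw}, ...]. A call has 1 to 10 rows; each row is the pose to reach, as a shift and turn from the pose commanded when the call began, along the tool's axes at that moment; what a row does not reach only later rows make up. A row lasts 1/12 s, in which the tool goes at most 41.7 mm and 7.16 degrees, less where a joint would pass 70% of its speed; a pose out of reach is approached as far as the arm can. A call with a gripper value outside its range is refused whole. The fingers move at their own pace and stop on an object; "newtons" is the grip in N (left out, the last holds). Time passes only in rows, so rows that repeat a pose let the fingers close. It gives the time, the measured TCP pose, the force, the opening and the grip force at its end, in the units of the state.
- env.get_obs(): the state, without advancing time (a new reading comes with each control period).
- env.read_camera(name): name is "scene" or "side" or "wrist"; returns a dict with "img" (420x560x3 uint8, red, green, blue), "camera_matrix" (3x3 intrinsics, pixels), "R" (3x3) and "t" (3): a world point X has camera coordinates R X + t. Camera axes: x right, y down, z forward; pixel columns grow to the right and rows downward; lengths in m; the calibration is good to about 2 mm. A picture is of the moment at which its call begins. There is no depth.
- env.sign_off(): hands the job in; it is judged then, once.
The state is a dict: "time_s": time; "qpos": joint angles; "joint_velocities": joint speeds; "effort": joint torques, N m; "tool_pos": TCP position; "tool_rot": TCP orientation; "force": force on the tool from outside, world axes, zero at the start; "wrist_torque": the same for the moment, N m; "grip_width": finger opening in m; "grasp_force": force on a finger pad.
Only numpy, scipy, OpenCV 4.12 (cv2) and the standard library are available. Lean on these libraries where they do the work, as an engineer would, in place of code of your own. Each camera call takes 0.05 s, during which the arm holds its last target. There are 200 camera calls.

## Working session

There is one attempt and no reset: what is moved stays moved. The work goes in short steps, Python scripts to look and compute and a tool call to move; the robot and the scene stay as the last step left them, time stands still between calls to the robot, and variables do not carry over. Pictures are saved under pics/ and viewed, at most 10 in all, crops included, and the job is handed in when it is done.

Besides the shell and the picture viewer there is one more tool, called after "Request:" by a JSON object that holds its "method" and its "body". servo_tool: Moves the arm, as the interface text tells. Its arguments: {"type":"object","properties":{"plan":{"type":"array","items":{"type":"object","properties":{"xyz":{"type":"array","items":{"type":"number"}},"twist":{"type":"array","items":{"type":"number"}},"jaw":{"type":"number"}}}},"newtons":{"type":"number"}},"required":["plan"]}

```bash
mkdir -p pics
cat > h.py <<'E'
import numpy as np, cv2, pickle
from cell import env
def snap(n,f):
    c=env.read_camera(n); cv2.imwrite(f'pics/{f}.png',c['img'][:,:,::-1]); pickle.dump(c,open(f'pics/{f}.pkl','wb')); return c
def ray(c,u,v,z):
    K,R,t=map(np.array,(c['camera_matrix'],c['R'],c['t']))
    d=R.T@np.linalg.solve(K,[u,v,1]); o=-R.T@t
    return o+d*(z-o[2])/d[2]
def proj(c,X):
    K,R,t=map(np.array,(c['camera_matrix'],c['R'],c['t']))
    p=K@(R@np.array(X)+t); return p[:2]/p[2]
E
python3 - <<'E'
from h import *
a=snap('scene','s1')['img'];b=snap('side','d1')['img'];snap('wrist','w1')
for f in 's1','d1','w1':
    c=pickle.load(open(f'pics/{f}.pkl','rb')); print(f,-np.array(c['R']).T@c['t'],np.array(c['R'])[2])
o=env.get_obs();print(o['time_s'],o['tool_pos'],o['tool_rot'])
E
```

```text
s1 [ 1.23581342 -0.15490422  0.59203325] [-0.76074336  0.26215385 -0.59375491]
d1 [ 0.27971903 -0.41607287  0.40120783] [ 0.38326883  0.73795829 -0.55544808]
w1 [0.64966837 0.07356379 0.38371808] [-7.71918404e-04 -2.66440250e-01 -9.63851128e-01]
0.15 [ 6.49854843e-01 -4.03724179e-05  4.03908177e-01] [-1.79915976e+02  5.55728886e-03  9.00014715e+01]
```

View pics/s1.png

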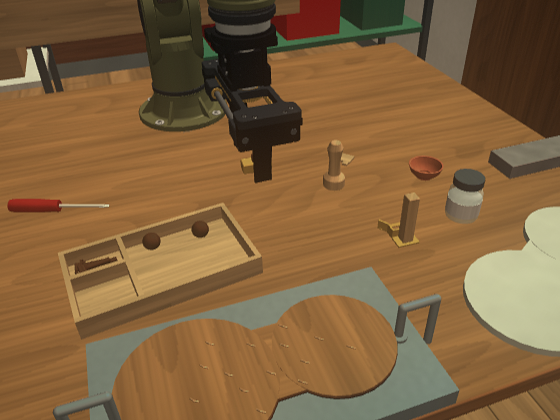

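View pics/d1.png

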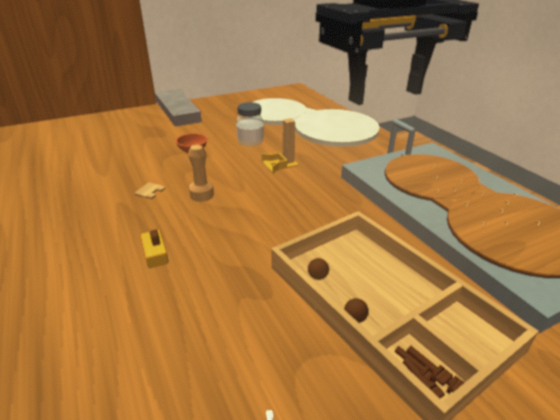

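The scene picture shows the caddy around (160,265), the balls at (151,241) and (200,229), and the scoop at (405,225). I'll enlarge these.

Run:
```python
from h import *
a=cv2.imread('pics/s1.png');d=cv2.imread('pics/d1.png')
A=cv2.resize(a[200:335,50:270],None,fx=3.4,fy=3.4,interpolation=cv2.INTER_CUBIC)
cv2.imwrite('pics/c1.png',A)
B=cv2.resize(a[185:255,365:435],(400,400),interpolation=cv2.INTER_CUBIC)
C=cv2.resize(d[110:180,250:320],(400,400),interpolation=cv2.INTER_CUBIC)
cv2.imwrite('pics/c2.png',np.hstack([B,C]))
```

```text
(no output)
```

View pics/c1.png

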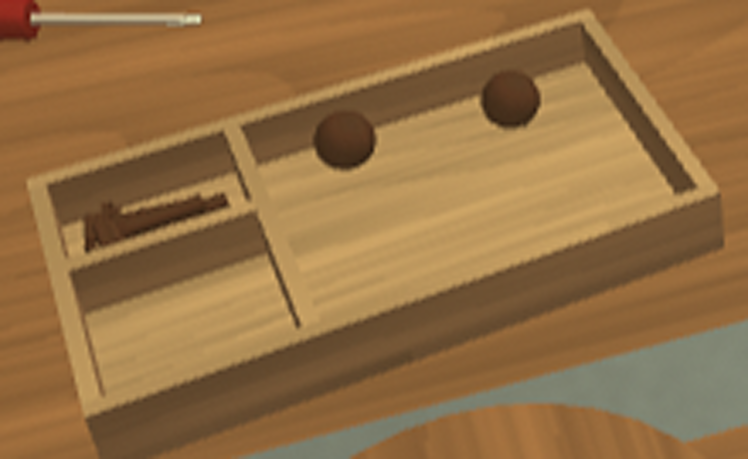

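View pics/c2.png

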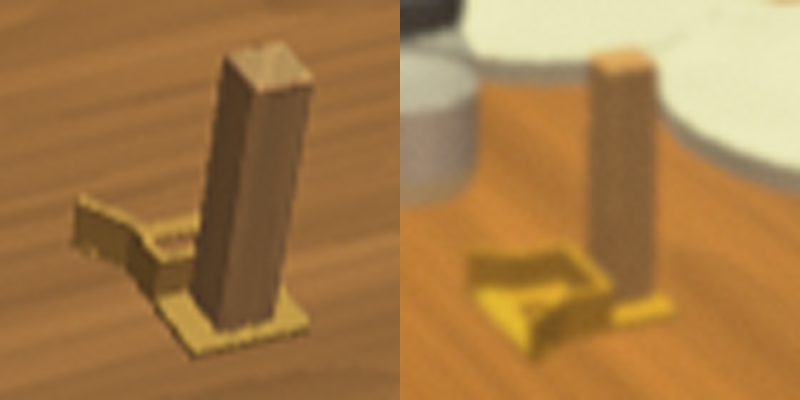

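```bash
cat > m.py <<'E'
from h import *
from scipy.optimize import least_squares
L=lambda f:pickle.load(open(f'pics/{f}.pkl','rb'))
s,d=L('s1'),L('d1')
q=lambda x,y:(50+x/3.4,200+y/3.4)
P=[ray(s,*q(*p),.036) for p in [(28,180),(588,10),(720,190),(88,415)]]
for p in P: print('corner',p)
loc=np.array([[-83,-144],[-83,144],[83,144],[83,-144]])/1e3
def f(v):
    c,S=np.cos(v[2]),np.sin(v[2]); return (loc@np.array([[c,S],[-S,c]])+v[:2]-np.array(P)[:,:2]).ravel()
r=least_squares(f,[.65,-.2,0]);print('caddy',r.x[:2],np.degrees(r.x[2]),r.fun*1e3)
c,S=np.cos(r.x[2]),np.sin(r.x[2]);Rm=np.array([[c,-S],[S,c]])
for (b,e) in [((345,140),(356,310)),((511,99),(318,268))]:
    p=ray(s,*q(*b),.023);p2=ray(d,*e,.023);print('ball',p,p2,'local',Rm.T@(p[:2]-r.x[:2]))
g=lambda x,y:(365+x/5.714,185+y/5.714)
k=lambda x,y:(250+x/5.714,110+y/5.714)
def tri(a,b):
    return least_squares(lambda X:np.r_[proj(s,X)-g(*a),proj(d,X)-k(*b)],[.65,.1,.05])
for a,b in [((267,68),(226,60))]:
    t=tri(a,b);print('handle top',t.x,t.fun)
for p in [(195,355),(308,330),(75,245),(157,300)]: print('sc z0',ray(s,*g(*p),0))
for p in [(135,358),(275,308),(70,285)]: print('sd z0',ray(d,*k(*p),0))
h=t.x[2]
for p in [(222,62),(270,42),(312,78),(262,92)]: print('top',ray(s,*g(*p),h))
E
python3 m.py
```

```text
corner [ 0.5141697  -0.29596601  0.036     ]
corner [ 0.47658399 -0.01307795  0.036     ]
corner [0.63773194 0.00950829 0.036     ]
corner [ 0.67643386 -0.27366265  0.036     ]
caddy [ 0.57622987 -0.14329958] 7.731668872749112 [-0.81239445 -1.19078167 -1.97244451  1.30295467  1.37049512  1.04933881
  1.41434383 -1.16151181]
ball [ 0.52213921 -0.1500324   0.023     ] [ 0.5201121  -0.15084923  0.023     ] local [-0.05450472  0.00060542]
ball [ 0.51979946 -0.06563045  0.023     ] [ 0.51817013 -0.06592994  0.023     ] local [-0.04546828  0.08455484]
handle top [0.64929168 0.26557807 0.0926798 ] [-0.06542809  0.15919474 -0.10512906 -0.17781769]
sc z0 [0.66140205 0.24729598 0.        ]
sc z0 [0.66340048 0.28484717 0.        ]
sc z0 [0.6019032  0.23849273 0.        ]
sc z0 [0.63474461 0.24927568 0.        ]
sd z0 [0.60076984 0.23849601 0.        ]
sd z0 [0.6633735  0.24973206 0.        ]
sd z0 [0.60387666 0.29950569 0.        ]
top [0.64173874 0.25546465 0.0926798 ]
top [0.63795147 0.27342743 0.0926798 ]
top [0.65778999 0.2752528  0.0926798 ]
top [0.6586261  0.25854148 0.0926798 ]
```

Request:
{"method": "servo_tool", "body": {"plan": [{"xyz":[4,0,0]},{"xyz":[8,0,0]},{"xyz":[12,0,0]},{"xyz":[16,0,0]},{"xyz":[20,0,0]},{"xyz":[23,0,0]},{"xyz":[25,0,0]},{"xyz":[26.5,0,0]},{"xyz":[26.6,0,0]}]}}

```text
validation failed for argument at $.pl...
```

Run:
```python
from h import *
s=pickle.load(open('pics/s1.pkl','rb'))
for n,p in dict(jar=(462,216),mill=(334,187)).items(): print(n,ray(s,*p,0))
o=env.get_obs(); print({k:np.round(o[k],3).tolist() for k in('time_s','qpos','tool_pos','tool_rot','force','grip_width')})
from scipy.spatial.transform import Rotation as Ro
# test z,y,z,y,z,y,z orientation model
for q,rot in [([0.808,18.392,-4.016,83.108,1.295,78.541,-3.26],[180,0,90]),(o['qpos'],o['tool_rot'])]:
    print(Ro.from_euler('ZYZYZYZ'[:3],q[:3],True).as_matrix().round(3)[2] ,(Ro.from_euler('ZYZ',q[:3],True)*Ro.from_euler('YZY',q[3:6],True)*Ro.from_euler('Z',q[6],True)).as_matrix().round(3).tolist(), Ro.from_euler('xyz',rot,True).as_matrix().round(3).tolist())
```

```text
jar [0.62583929 0.39849149 0.        ]
mill [0.45478477 0.21754614 0.        ]
{'time_s': 0.15, 'qpos': [0.807, 18.43, -4.014, 83.158, 1.295, 78.541, -3.259], 'tool_pos': [0.65, -0.0, 0.404], 'tool_rot': [-179.916, 0.006, 90.001], 'force': [0.181, -0.78, -0.596], 'grip_width': 0.087}
[-0.315 -0.022  0.949] [[-1.0, 0.0, 0.0], [0.0, 1.0, 0.0], [-0.0, 0.0, -1.0]] [[0.0, 1.0, 0.0], [1.0, -0.0, -0.0], [0.0, 0.0, -1.0]]
[-0.315 -0.022  0.949] [[-1.0, 0.0, -0.001], [0.0, 1.0, 0.0], [0.001, 0.0, -1.0]] [[-0.0, 1.0, -0.001], [1.0, 0.0, -0.0], [-0.0, -0.001, -1.0]]
```

Request:
{"method": "servo_tool", "body": {"plan": [{"xyz":[4,0,0],"twist":[0,0,0],"jaw":0},{"xyz":[8,0,0],"twist":[0,0,0],"jaw":0},{"xyz":[12,0,0],"twist":[0,0,0],"jaw":0},{"xyz":[16,0,0],"twist":[0,0,0],"jaw":0},{"xyz":[20,0,3],"twist":[0,0,0],"jaw":0},{"xyz":[23,0,5],"twist":[0,0,0],"jaw":0},{"xyz":[25,0,6],"twist":[0,0,0],"jaw":0},{"xyz":[26.6,0,6],"twist":[0,0,0],"jaw":0}]}}

```text
time_s: 0.82
tool_pos: [0.648, 0.2693, 0.3401]
tool_rot: [-179.6, 0.1, 90.2]
force: [0.1, 0.4, -1.4]
grip_width: 0.0868
grasp_force: 0.0
```

```bash
cat > k.py <<'E'
from h import *
from scipy.spatial.transform import Rotation as Ro
from scipy.optimize import least_squares
def fk(q,p):
    d1,d3,a3,d5,a5,d7,a7=p; R=Ro.identity(); x=np.array([0,0,d1])
    R=Ro.from_euler('ZYZ',q[:3],True); x=x+R.apply([a3,0,d3])
    R=R*Ro.from_euler('YZ',q[3:5],True); x=x+R.apply([a5,0,d5])
    R=R*Ro.from_euler('YZ',q[5:7],True); x=x+(R*Ro.from_euler('Z',-q[6],True)).apply([a7,0,d7])
    return x,R*Ro.from_euler('Z',90,True)
E
python3 - <<'E'
from k import *
o=env.get_obs(); print({k:np.round(o[k],3).tolist() for k in('time_s','qpos','tool_pos','tool_rot','force')})
q0=[0.807, 18.43, -4.014, 83.158, 1.295, 78.541, -3.259]
D=[(q0,[.65,0,.404]),(o['qpos'],o['tool_pos'])]
f=lambda p:np.concatenate([fk(q,p)[0]-x for q,x in D]+[(p-[.36,.42,0,.4,0,.15,0])*1e-3])
r=least_squares(f,[.36,.42,0,.4,0,.15,0]);print(r.x,r.fun[:6])
E
```

```text
{'time_s': 0.817, 'qpos': [-17.474, 27.034, -10.122, 79.068, 4.627, 74.719, -27.527], 'tool_pos': [0.648, 0.269, 0.34], 'tool_rot': [-179.58, 0.075, 90.237], 'force': [0.127, 0.372, -1.383]}
[-13.93044387   2.70813612 -17.85046102  37.17975114  15.10765016
 -28.35235946  16.71264258] [ 0.00331044  0.07159984 -0.00074678 -0.0089968  -0.01878286  0.00076107]
```

```bash
sed -i 's/^def fk(q,p):/def fk(q,p):\n    q=np.array(q)*[-1,1,-1,1,-1,1,-1]/' k.py
python3 - <<'E'
from k import *
o=env.get_obs()
q0=[0.807, 18.43, -4.014, 83.158, 1.295, 78.541, -3.259]
D=[(q0,[.65,0,.404]),(o['qpos'],o['tool_pos'])]
f=lambda p:np.concatenate([fk(q,p)[0]-x for q,x in D]+[(p-[.36,.42,0,.4,0,.15,0])*1e-3])
r=least_squares(f,[.36,.42,0,.4,0,.15,0]);print(r.x,r.fun[:6]); print(fk(o['qpos'],r.x)[1].as_euler('xyz',True))
E
```

```text
[ 3.60909265  1.4491797   2.66294232 -5.30950726  0.9056761   3.9106148
 -3.05405726] [-0.00059746  0.01156931  0.00013383  0.00145533 -0.0029049  -0.00013708]
[-1.79579812e+02  7.51151307e-02  9.02373869e+01]
```

Request:
{"method": "servo_tool", "body": {"plan": [{"xyz":[0,0,0],"twist":[0,0,-7],"jaw":0},{"xyz":[0,0,0],"twist":[0,0,-14],"jaw":0},{"xyz":[0,0,0],"twist":[0,0,-21],"jaw":0},{"xyz":[0,0,0],"twist":[0,0,-28],"jaw":0},{"xyz":[0,0,0],"twist":[0,0,-35],"jaw":0},{"xyz":[0,0,0],"twist":[0,0,-42],"jaw":0},{"xyz":[0,0,0],"twist":[0,0,-49],"jaw":0},{"xyz":[0,0,0],"twist":[0,0,-56],"jaw":0},{"xyz":[0,0,0],"twist":[0,0,-63],"jaw":0},{"xyz":[0,0,0],"twist":[0,0,-70],"jaw":0}]}}

```text
time_s: 1.65
tool_pos: [0.6507, 0.2649, 0.3459]
tool_rot: [180.0, 0.1, 160.2]
force: [-0.6, -0.3, 0.3]
grip_width: 0.087
grasp_force: 0.0
```

Request:
{"method": "servo_tool", "body": {"plan": [{"xyz":[0,0,0],"twist":[0,0,-7],"jaw":0},{"xyz":[0,0,0],"twist":[0,0,-14],"jaw":0},{"xyz":[0,0,0],"twist":[0,0,-17],"jaw":0},{"xyz":[0,0,0],"twist":[0,0,-17],"jaw":0},{"xyz":[0,0,0],"twist":[0,0,-17],"jaw":0}]}}

```text
time_s: 2.07
tool_pos: [0.6506, 0.2651, 0.3455]
tool_rot: [-180.0, 0.1, 176.8]
force: [0.0, 0.4, 0.4]
grip_width: 0.0869
grasp_force: 0.0
```

Run:
```python
from h import *
o=env.get_obs(); print({k:np.round(o[k],4).tolist() for k in('time_s','qpos','tool_pos','tool_rot','force')})
c=snap('wrist','w2')
print(proj(c,[.6492,.266,.093]),proj(c,[.6492,.266,0]))
```

```text
{'time_s': 2.0667, 'qpos': [-7.0092, 28.4507, -24.6174, 78.3665, 11.8628, 75.6611, 54.8957], 'tool_pos': [0.6506, 0.2651, 0.3455], 'tool_rot': [-179.9893, 0.0616, 176.8162], 'force': [0.045, 0.3823, 0.3803]}
[280.35926399 219.46788213] [280.30606889 193.06201371]
```

View pics/w2.png

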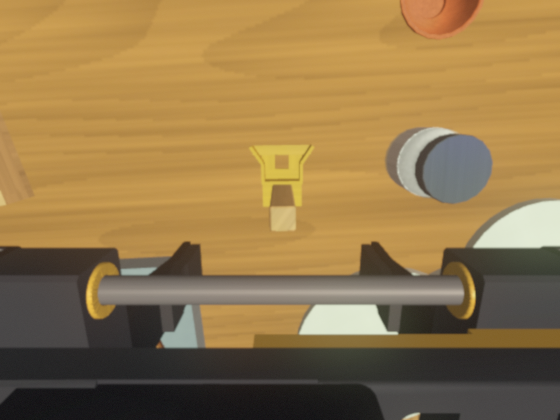

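The picture shows the scoop square with the tool, with its handle top at (283,218), about 1.5 mm right of the prediction. I'll correct for that and descend.

Request:
{"method": "servo_tool", "body": {"plan": [{"xyz":[0.15,0.2,3],"twist":[0,0,0],"jaw":0},{"xyz":[0.15,0.2,6],"twist":[0,0,0],"jaw":0.2},{"xyz":[0.15,0.2,8.5],"twist":[0,0,0],"jaw":0.4},{"xyz":[0.15,0.2,10],"twist":[0,0,0],"jaw":0.5},{"xyz":[0.15,0.2,10.6],"twist":[0,0,0],"jaw":0.5},{"xyz":[0.15,0.2,10.6],"twist":[0,0,0],"jaw":0.5},{"xyz":[0.15,0.2,10.6],"twist":[0,0,0],"jaw":0.5}], "newtons": 15}}

```text
time_s: 2.7
tool_pos: [0.6492, 0.2683, 0.24]
tool_rot: [180.0, 0.1, 177.0]
force: [-0.1, 1.6, -0.1]
grip_width: 0.0549
grasp_force: 0.0
```

Run:
```python
from h import *
o=env.get_obs(); print({k:np.round(o[k],4).tolist() for k in('time_s','qpos','tool_pos','tool_rot','grip_width')})
c=snap('side','d2'); a=c['img'][60:210,190:370,::-1]
w=snap('wrist','w3')['img'][:,:,::-1]
cv2.imwrite('pics/c3.png',np.hstack([cv2.resize(a,(480,400)),cv2.resize(w[:300,140:440],(320,320))[np.r_[0:320,[319]*80]]]))
```

```text
{'time_s': 2.7, 'qpos': [-7.6615, 33.1039, -23.6615, 84.2819, 13.9574, 65.4303, 53.2762], 'tool_pos': [0.6492, 0.2683, 0.24], 'tool_rot': [179.9591, 0.0879, 176.9716], 'grip_width': 0.0549}
```

View pics/c3.png

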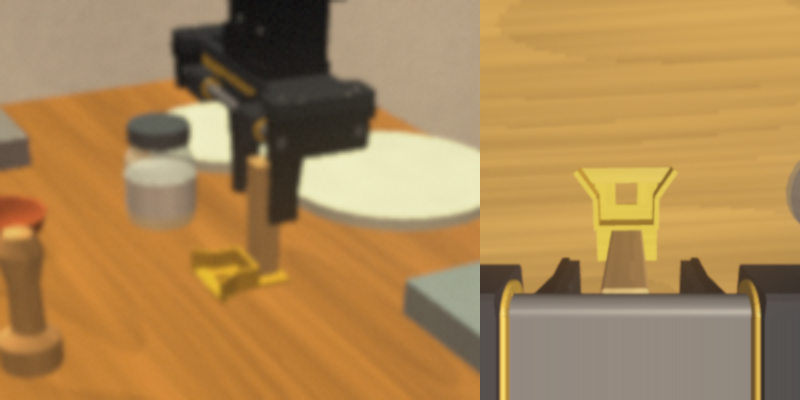

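The handle stands between the fingers, with its top at about (625,290) and the pads at 570 and 690. I'll close.

Request:
{"method": "servo_tool", "body": {"plan": [{"xyz":[0,0,0],"twist":[0,0,0],"jaw":0.7},{"xyz":[0,0,0],"twist":[0,0,0],"jaw":0.85},{"xyz":[0,0,0],"twist":[0,0,0],"jaw":1},{"xyz":[0,0,0],"twist":[0,0,0],"jaw":1},{"xyz":[0,0,0],"twist":[0,0,0],"jaw":1},{"xyz":[0,0,0],"twist":[0,0,0],"jaw":1},{"xyz":[0,0,0],"twist":[0,0,0],"jaw":1}], "newtons": 15}}

```text
time_s: 3.38
tool_pos: [0.6487, 0.2679, 0.2388]
tool_rot: [-180.0, 0.0, 177.0]
force: [-1.1, -0.7, 1.2]
grip_width: 0.0201
grasp_force: 15.0
```

Request:
{"method": "servo_tool", "body": {"plan": [{"xyz":[0,0,0],"twist":[0,0,0],"jaw":1},{"xyz":[0,0,0],"twist":[0,0,0],"jaw":1},{"xyz":[0,0,0],"twist":[0,0,0],"jaw":1}], "newtons": 50}}

```text
time_s: 3.63
tool_pos: [0.6487, 0.2679, 0.2388]
tool_rot: [-180.0, 0.0, 177.0]
force: [-0.6, -1.0, 1.2]
grip_width: 0.0194
grasp_force: 50.0
```

Request:
{"method": "servo_tool", "body": {"plan": [{"xyz":[0,0,-1],"twist":[0,0,0],"jaw":1},{"xyz":[0,0,-3],"twist":[0,0,0],"jaw":1},{"xyz":[0,0,-5.5],"twist":[0,0,0],"jaw":1},{"xyz":[0,0,-7],"twist":[0,0,0],"jaw":1},{"xyz":[0,0,-8],"twist":[0,0,0],"jaw":1},{"xyz":[0,0,-8],"twist":[0,0,0],"jaw":1},{"xyz":[0,0,-8],"twist":[0,0,0],"jaw":1}]}}

```text
time_s: 4.22
tool_pos: [0.6485, 0.2681, 0.3189]
tool_rot: [180.0, 0.0, 177.0]
force: [-0.3, -0.1, -1.4]
grip_width: 0.0198
grasp_force: 50.0
```

Run:
```python
from k import *
o=env.get_obs(); print({k:np.round(o[k],4).tolist() for k in('time_s','qpos','tool_pos','tool_rot','grip_width')})
snap('side','d3');snap('scene','s3');snap('wrist','w3b')
D=[([0.807, 18.43, -4.014, 83.158, 1.295, 78.541, -3.259],[.64985,0,.4039]),([-7.0092, 28.4507, -24.6174, 78.3665, 11.8628, 75.6611, 54.8957],[0.6506, 0.2651, 0.3455]),([-7.6615, 33.1039, -23.6615, 84.2819, 13.9574, 65.4303, 53.2762],[0.6492, 0.2683, 0.24]),([-17.474, 27.034, -10.122, 79.068, 4.627, 74.719, -27.527],[.648,.2693,.3401]),(o['qpos'],o['tool_pos'])]
def fk2(q,p):
    q=np.array(q)*[-1,1,-1,1,-1,1,-1]; x=np.array([0,0,p[0]])
    R=Ro.from_euler('Z',q[0],True);x=x+R.apply([0,p[1],0])
    R=R*Ro.from_euler('YZ',q[1:3],True); x=x+R.apply([p[2],p[3],p[4]])
    R=R*Ro.from_euler('YZ',q[3:5],True); x=x+R.apply([p[5],p[6],p[7]])
    R=R*Ro.from_euler('Y',q[5],True); x=x+R.apply([p[8],p[9],p[10]])
    return x
p0=np.array([.36,0,0,0,.42,0,0,.4,0,0,.15])
f=lambda p:np.concatenate([fk2(q,p)-x for q,x in D]+[(p-p0)*1e-3])
r=least_squares(f,p0);print(r.x.round(4),(r.fun[:15]*1e3).round(2)); np.save('p.npy',r.x)
```

```text
{'time_s': 4.2167, 'qpos': [-7.2301, 29.3694, -24.5291, 80.2167, 12.3008, 73.0213, 54.4527], 'tool_pos': [0.6485, 0.2681, 0.3189], 'tool_rot': [179.9941, 0.026, 177.0081], 'grip_width': 0.0198}
[ 2.486e-01 -1.560e-02  1.000e-04 -1.060e-02  4.679e-01  0.000e+00
 -2.000e-04  5.128e-01 -1.000e-04 -2.000e-04  1.856e-01] [ 0.   -0.03 -0.   -0.01 -0.01  0.01 -0.   -0.    0.   -0.02  0.04  0.
  0.02  0.   -0.01]
```

```bash
cat > ik.py <<'E'
from h import *
from scipy.spatial.transform import Rotation as Ro
from scipy.optimize import least_squares
p=np.load('p.npy')
lo=np.array([-163.93,-17.29,-79.2,3.27,-89.18,5.43,-154.24]);hi=np.array([163.93,119.83,71.16,140.29,269.18,117.66,154.24])
def fk2(q):
    q=np.array(q)*[-1,1,-1,1,-1,1,-1]; x=np.array([0,0,p[0]])
    R=Ro.from_euler('Z',q[0],True);x=x+R.apply([0,p[1],0])
    R=R*Ro.from_euler('YZ',q[1:3],True); x=x+R.apply([p[2],p[3],p[4]])
    R=R*Ro.from_euler('YZ',q[3:5],True); x=x+R.apply([p[5],p[6],p[7]])
    R=R*Ro.from_euler('Y',q[5],True); x=x+R.apply([p[8],p[9],p[10]])
    return x,R*Ro.from_euler('Z',q[6],True)*Ro.from_euler('Z',90,True)
def ik(x,R,q0):
    def f(q):
        X,r=fk2(q); return np.r_[(X-x)*10,(R.inv()*r).as_rotvec()*3,(q-q0)*1e-5]
    r=least_squares(f,np.clip(q0,lo+.1,hi-.1),bounds=(lo,hi)); X,rr=fk2(r.x)
    return r.x,np.linalg.norm(X-x)*1e3,np.degrees((R.inv()*rr).magnitude())
C=np.array([.5762,-.1433,0]);cy=7.73;RC=Ro.from_euler('z',cy,True)
def cw(l): return C+RC.apply(np.array(l)/1e3)
def tool(lip,yaw,tilt):
    """lip world pos, scoop yaw and mouth-down tilt -> TCP pose"""
    S=Ro.from_euler('z',yaw,True)*Ro.from_euler('y',-tilt,True)
    o=np.array(lip)+S.apply([.048,0,.2388]); return o,S*Ro.from_euler('ZX',[180,180],True)
E
python3 - <<'E'
from ik import *
o=env.get_obs();q=np.array(o['qpos'])
S=[('lift',cw([-25,0.6,100]),cy,0),('scoop0',cw([-25,.6,9]),cy,0),('scoop1',cw([-75,.6,9]),cy,0)]
for nm,l,y,t in S:
    x,R=tool(l,y,t);q,e,a=ik(x,R,q);print(nm,x.round(4),R.as_euler('xyz',True).round(1),q.round(0),e.round(2),a.round(2))
for dy in (0,-90,-135,-45,90):
  qq=q
  for t in (0,25,50):
    L=cw([33,-94,100 if t<5 else 30])-(0 if t else 0)
    x,R=tool(L,cy+dy,t);qq,e,a=ik(x,R,qq);print(dy,t,x.round(3),qq.round(0),e.round(2),a.round(2))
E
```

```text
lift [ 0.5989 -0.1396  0.3388] [-180.     0.  -172.3] [ 23.  17. -15.  93.   5.  71. 105.] 0.0 0.0
scoop0 [ 0.5989 -0.1396  0.2478] [-180.     0.  -172.3] [ 23.  22. -15.  98.   6.  61. 104.] 0.0 0.0
scoop1 [ 0.5494 -0.1463  0.2478] [-180.     0.  -172.3] [ 25.  17. -15. 105.   5.  59. 106.] 0.0 0.0
0 0 [ 0.669 -0.226  0.339] [ 26.  28. -13.  79.   6.  74. 110.] 0.0 0.0
0 25 [ 0.565 -0.24   0.267] [ 40.  14. -17. 107. -14.  38. 131.] 0.0 0.0
0 50 [ 0.471 -0.252  0.22 ] [106.  34. -79. 126. -13.  10. 151.] 0.0 0.0
-90 0 [ 0.628 -0.28   0.339] [20. 25.  2. 82. -1. 73. 30.] 0.0 0.0
-90 25 [ 0.614 -0.175  0.267] [ 3. 20.  5. 99. 27. 57.  0.] 0.0 0.0
-90 50 [ 0.601 -0.081  0.22 ] [-15.  25.   7. 106.  55.  64. -32.] 0.0 0.0
-135 0 [ 0.592 -0.27   0.339] [ 16.  21.   8.  88.  -3.  71. -13.] 0.0 0.0
-135 25 [ 0.656 -0.186  0.267] [ -1.  32.  12.  83.  16.  78. -32.] 0.0 0.0
-135 50 [ 0.714 -0.111  0.22 ] [-12.  48.  17.  70.  27.  94. -40.] 0.0 0.0
-45 0 [ 0.66  -0.261  0.339] [23. 28. -5. 78.  2. 74. 71.] 0.0 0.0
-45 25 [ 0.576 -0.197  0.267] [ 17.  12.  -4. 110.  18.  36.  53.] 0.0 0.0
-45 50 [ 0.501 -0.14   0.22 ] [ 13.   5.  -9. 132.  94.  26. -27.] 0.0 0.0
90 0 [ 0.615 -0.184  0.339] [ 62.  46. -79.  89.  50.  85. 154.] 37.93 13.98
90 25 [ 0.629 -0.289  0.267] [ 67.  60. -79.  82.  41.  85. 154.] 55.72 25.77
90 50 [ 0.642 -0.383  0.22 ] [ 67.  73. -79.  62.  21. 101. 154.] 54.83 35.77
```

Request:
{"method": "servo_tool", "body": {"plan": [{"xyz":[0.1,-1.5,-1],"twist":[0,0,0],"jaw":1},{"xyz":[0.3,-4.5,-2],"twist":[0,0,-1],"jaw":1},{"xyz":[0.6,-8,-2],"twist":[0,0,-2],"jaw":1},{"xyz":[0.9,-12,-2],"twist":[0,0,-3],"jaw":1},{"xyz":[1.2,-16,-2],"twist":[0,0,-4],"jaw":1},{"xyz":[1.5,-20,-2],"twist":[0,0,-5],"jaw":1},{"xyz":[1.8,-24,-2],"twist":[0,0,-6],"jaw":1},{"xyz":[2,-28,-2],"twist":[0,0,-7],"jaw":1},{"xyz":[2.3,-32,-2],"twist":[0,0,-8],"jaw":1},{"xyz":[2.5,-35.5,-2],"twist":[0,0,-9],"jaw":1}]}}

```text
time_s: 5.2
tool_pos: [0.6036, -0.0894, 0.3389]
tool_rot: [-179.9, -0.1, -174.1]
force: [-0.1, -0.3, -1.9]
grip_width: 0.0195
grasp_force: 50.0
```

```bash
cat > to.py <<'E'
from ik import *
def go(lip_local,dyaw,tilt):
    o=env.get_obs();x,R=tool(cw(lip_local),cy+dyaw,tilt)
    T=Ro.from_euler('xyz',o['tool_rot'],True)
    q,e,a=ik(x,R,np.array(o['qpos']))
    print('shift cm',(T.inv().apply(x-o['tool_pos'])*100).round(2),'twist',np.degrees((T.inv()*R).as_rotvec()).round(2),'q',q.round(0),e.round(2),'F',np.round(o['force'],1),'t',o['time_s'])
E
python3 -c "
from to import *
go([-25,.6,60],0,0)"
```

```text
shift cm [ 0.98 -4.94  4.02] twist [-0.08 -0.06 -1.83] q [ 26.  19. -18.  95.   6.  66. 104.] 0.0 F [-0.1 -0.3 -1.9] t 5.2
```

Request:
{"method": "servo_tool", "body": {"plan": [{"xyz":[0.3,-1.8,0],"twist":[0,0,-0.6],"jaw":1},{"xyz":[0.7,-3.6,1],"twist":[0,0,-1.2],"jaw":1},{"xyz":[1,-4.7,2.5],"twist":[0,0,-1.7],"jaw":1},{"xyz":[1,-4.9,3.6],"twist":[0,0,-1.7],"jaw":1},{"xyz":[1,-4.9,4],"twist":[0,0,-1.7],"jaw":1},{"xyz":[1,-4.9,4],"twist":[0,0,-1.7],"jaw":1},{"xyz":[1,-4.9,4],"twist":[0,0,-1.7],"jaw":1}]}}

```text
time_s: 5.78
tool_pos: [0.6004, -0.1334, 0.2989]
tool_rot: [179.9, 0.0, -172.2]
force: [-0.5, -0.2, -1.2]
grip_width: 0.0198
grasp_force: 50.0
```

```bash
python3 -c "
from to import *
go([-25,.6,9],0,0)
c=snap('scene','s4');d=snap('side','d4')
cv2.imwrite('pics/c4.png',np.hstack([cv2.resize(c['img'][150:330,50:270,::-1],(400,327))[:327],cv2.resize(d['img'][200:400,240:485,::-1],(400,327))]))
for L in ([-25,31.6,60],[-25,-30.4,60]): print(proj(c,cw(L)),proj(d,cw(L)))
"
```

```text
shift cm [ 0.24 -0.6   5.11] twist [0.05 0.   0.08] q [ 25.  22. -18.  98.   7.  61. 103.] 0.0 F [-0.5 -0.2 -1.2] t 5.7833
[171.26939391 228.24938089] [360.25309186 262.63925063]
[133.50009994 240.045721  ] [398.22511807 292.39379511]
```

View pics/c4.png

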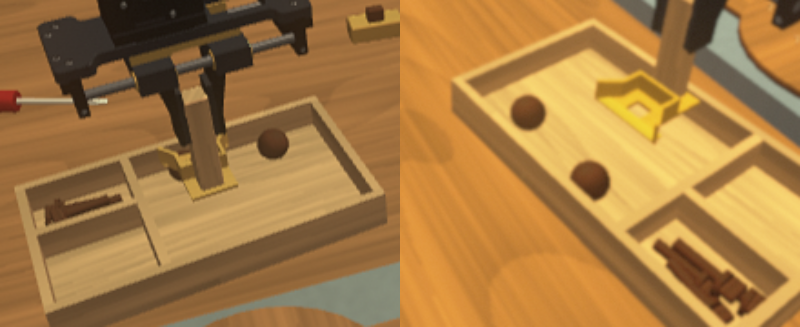

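The scoop hangs over the bay, with both balls on its mouth side and clear of it. I'll lower it to 1 mm above the floor.

Request:
{"method": "servo_tool", "body": {"plan": [{"xyz":[0.2,-0.6,0.7],"twist":[0,0,0],"jaw":1},{"xyz":[0.2,-0.6,2.2],"twist":[0,0,0],"jaw":1},{"xyz":[0.2,-0.6,3.6],"twist":[0,0,0],"jaw":1},{"xyz":[0.2,-0.6,4.5],"twist":[0,0,0],"jaw":1},{"xyz":[0.2,-0.6,5],"twist":[0,0,0],"jaw":1},{"xyz":[0.2,-0.6,5.1],"twist":[0,0,0],"jaw":1},{"xyz":[0.2,-0.6,5.1],"twist":[0,0,0],"jaw":1},{"xyz":[0.2,-0.6,5.1],"twist":[0,0,0],"jaw":1}]}}

```text
time_s: 6.55
tool_pos: [0.5994, -0.1411, 0.2485]
tool_rot: [-180.0, 0.1, -172.3]
force: [-0.2, 0.7, -0.7]
grip_width: 0.0195
grasp_force: 50.0
```

```bash
python3 -c "
from to import *
go([-25,.6,8.5],0,0); go([-75,.6,8.5],0,0)"
```

```text
shift cm [0.03 0.16 0.12] twist [-0.03  0.06 -0.02] q [ 25.  22. -18.  98.   7.  61. 103.] 0.0 F [-0.2  0.7 -0.7] t 6.55
shift cm [5.03 0.15 0.11] twist [-0.03  0.06 -0.02] q [ 28.  17. -18. 105.   6.  59. 105.] 0.0 F [-0.2  0.7 -0.7] t 6.55
```

Request:
{"method": "servo_tool", "body": {"plan": [{"xyz":[0,0.15,0.1],"twist":[0,0,0],"jaw":1},{"xyz":[0.4,0.15,0.1],"twist":[0,0,0],"jaw":1},{"xyz":[0.8,0.15,0.1],"twist":[0,0,0],"jaw":1},{"xyz":[1.2,0.15,0.1],"twist":[0,0,0],"jaw":1},{"xyz":[1.6,0.15,0.1],"twist":[0,0,0],"jaw":1},{"xyz":[2,0.15,0.1],"twist":[0,0,0],"jaw":1},{"xyz":[2.4,0.15,0.1],"twist":[0,0,0],"jaw":1},{"xyz":[2.8,0.15,0.1],"twist":[0,0,0],"jaw":1},{"xyz":[3.2,0.15,0.1],"twist":[0,0,0],"jaw":1},{"xyz":[3.6,0.15,0.1],"twist":[0,0,0],"jaw":1}]}}

```text
time_s: 7.38
tool_pos: [0.5628, -0.1445, 0.2468]
tool_rot: [-180.0, 0.0, -172.3]
force: [0.4, 0.0, -2.1]
grip_width: 0.0195
grasp_force: 50.0
```

Request:
{"method": "servo_tool", "body": {"plan": [{"xyz":[0.3,0,0],"twist":[0,0,0],"jaw":1},{"xyz":[0.6,0,0],"twist":[0,0,0],"jaw":1},{"xyz":[0.9,0,0],"twist":[0,0,0],"jaw":1},{"xyz":[1.1,0,0],"twist":[0,0,0],"jaw":1},{"xyz":[1.2,0,0],"twist":[0,0,0],"jaw":1},{"xyz":[1.3,0,0],"twist":[0,0,0],"jaw":1},{"xyz":[1.3,0,0],"twist":[0,0,0],"jaw":1},{"xyz":[1.3,0,0],"twist":[0,0,0],"jaw":1}]}}

```text
time_s: 8.05
tool_pos: [0.5504, -0.1462, 0.2468]
tool_rot: [-180.0, 0.0, -172.3]
force: [0.4, 0.6, -1.0]
grip_width: 0.0196
grasp_force: 50.0
```

```bash
python3 -c "
from to import *
go([-75,.6,8.5],0,0)
c=snap('scene','s5');d=snap('side','d5')
cv2.imwrite('pics/c5.png',np.hstack([cv2.resize(c['img'][200:290,110:220,::-1],(400,327))[:327],cv2.resize(d['img'][230:350,290:437,::-1],(400,327))]))
"
```

```text
shift cm [ 0.11 -0.   -0.05] twist [-0.    0.01 -0.02] q [ 28.  17. -18. 105.   6.  59. 105.] 0.0 F [ 0.4  0.6 -1. ] t 8.05
```

View pics/c5.png

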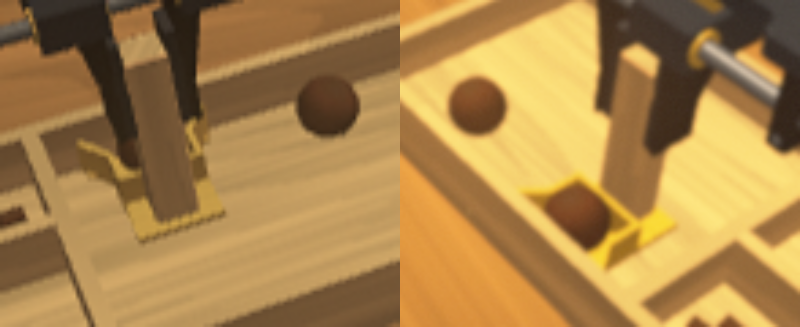

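The ball is inside the mouth, at (585,215) in the right half. The lip is not yet at the wall, because there is no contact force, so I'll push on gently.

Request:
{"method": "servo_tool", "body": {"plan": [{"xyz":[0.1,0,0],"twist":[0,0,0],"jaw":1},{"xyz":[0.2,0,0],"twist":[0,0,0],"jaw":1},{"xyz":[0.25,0,0],"twist":[0,0,0],"jaw":1},{"xyz":[0.3,0,0],"twist":[0,0,0],"jaw":1},{"xyz":[0.3,0,0],"twist":[0,0,0],"jaw":1}]}}

```text
time_s: 8.57
tool_pos: [0.548, -0.1464, 0.2471]
tool_rot: [-180.0, 0.1, -172.3]
force: [3.4, -0.1, -2.7]
grip_width: 0.0196
grasp_force: 50.0
```

Request:
{"method": "servo_tool", "body": {"plan": [{"xyz":[0.1,0,0],"twist":[0,0,0],"jaw":1},{"xyz":[0.15,0,0],"twist":[0,0,0],"jaw":1},{"xyz":[0.15,0,0],"twist":[0,0,0],"jaw":1},{"xyz":[0.15,0,0],"twist":[0,0,0],"jaw":1}]}}

```text
time_s: 8.9
tool_pos: [0.5471, -0.1465, 0.2474]
tool_rot: [-180.0, 0.3, -172.3]
force: [5.4, 0.8, -3.4]
grip_width: 0.0196
grasp_force: 50.0
```

Request:
{"method": "servo_tool", "body": {"plan": [{"xyz":[0,0,-0.1],"twist":[0,0,0],"jaw":1},{"xyz":[-0.3,0,-0.3],"twist":[0,0,0],"jaw":1},{"xyz":[-0.6,0,-1],"twist":[0,0,0],"jaw":1},{"xyz":[-1,0,-2],"twist":[0,0,0],"jaw":1},{"xyz":[-1,0,-3.5],"twist":[0,0,0],"jaw":1},{"xyz":[-1,0,-5],"twist":[0,0,0],"jaw":1},{"xyz":[-1,0,-6.5],"twist":[0,0,0],"jaw":1},{"xyz":[-1,0,-7.5],"twist":[0,0,0],"jaw":1},{"xyz":[-1,0,-8],"twist":[0,0,0],"jaw":1}]}}

```text
time_s: 9.65
tool_pos: [0.5561, -0.1456, 0.3291]
tool_rot: [-179.9, 0.1, -172.3]
force: [0.4, 0.8, -0.8]
grip_width: 0.0199
grasp_force: 50.0
```

```bash
python3 -c "
from to import *
go([33,-94,100],-90,0);go([-33,-50,100],-45,0)
c=snap('scene','s6');d=snap('side','d6')
cv2.imwrite('pics/c6.png',np.hstack([cv2.resize(c['img'][150:330,50:270,::-1],(400,327))[:327],cv2.resize(d['img'][180:380,240:485,::-1],(400,327))]))
"
```

```text
shift cm [ -5.33 -14.24  -0.94] twist [3.000e-02 1.500e-01 8.997e+01] q [22. 25. -1. 82.  0. 73. 29.] 0.0 F [ 0.4  0.8 -0.8] t 9.65
shift cm [-2.12 -8.43 -0.96] twist [-3.000e-02  1.400e-01  4.497e+01] q [ 26.  19. -10.  91.   3.  71.  69.] 0.0 F [ 0.4  0.8 -0.8] t 9.65
```

View pics/c6.png

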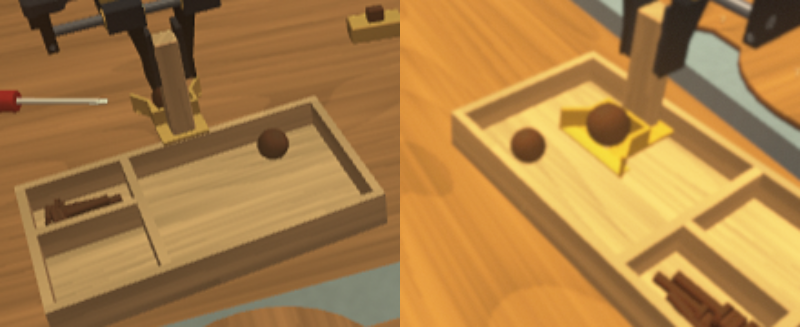

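The ball sits in the pocket, at (607,125) on the right, and the other ball is undisturbed. Next I'll carry it to the small bay, turning as I go.

Request:
{"method": "servo_tool", "body": {"plan": [{"xyz":[-0.1,-0.3,-0.5],"twist":[0,0,2],"jaw":1},{"xyz":[-0.3,-1,-1],"twist":[0,0,5],"jaw":1},{"xyz":[-0.5,-2,-1],"twist":[0,0,10],"jaw":1},{"xyz":[-0.7,-3,-1],"twist":[0,0,15],"jaw":1},{"xyz":[-1,-4,-1],"twist":[0,0,20],"jaw":1},{"xyz":[-1.2,-5,-1],"twist":[0,0,25],"jaw":1},{"xyz":[-1.5,-6,-1],"twist":[0,0,30],"jaw":1},{"xyz":[-1.7,-7,-1],"twist":[0,0,35],"jaw":1},{"xyz":[-1.9,-7.8,-1],"twist":[0,0,40],"jaw":1},{"xyz":[-2.1,-8.4,-1],"twist":[0,0,45],"jaw":1}]}}

```text
time_s: 10.58
tool_pos: [0.5874, -0.2269, 0.3353]
tool_rot: [-179.9, -0.1, 142.4]
force: [0.2, -0.3, -1.2]
grip_width: 0.0197
grasp_force: 50.0
```

```bash
python3 -c "
from to import *
go([33,-94,100],-90,0)
"
```

```text
shift cm [-6.43 -1.7  -0.37] twist [-0.12 -0.09 44.67] q [23. 25. -2. 82.  1. 73. 29.] 0.0 F [ 0.2 -0.3 -1.2] t 10.5833
```

Request:
{"method": "servo_tool", "body": {"plan": [{"xyz":[-0.6,-0.2,-0.2],"twist":[0,0,5],"jaw":1},{"xyz":[-1.3,-0.4,-0.3],"twist":[0,0,10],"jaw":1},{"xyz":[-2,-0.6,-0.3],"twist":[0,0,15],"jaw":1},{"xyz":[-2.8,-0.8,-0.3],"twist":[0,0,20],"jaw":1},{"xyz":[-3.6,-1,-0.3],"twist":[0,0,25],"jaw":1},{"xyz":[-4.4,-1.2,-0.3],"twist":[0,0,30],"jaw":1},{"xyz":[-5.2,-1.4,-0.3],"twist":[0,0,35],"jaw":1},{"xyz":[-5.8,-1.5,-0.3],"twist":[0,0,40],"jaw":1},{"xyz":[-6.2,-1.7,-0.3],"twist":[0,0,43],"jaw":1},{"xyz":[-6.4,-1.7,-0.3],"twist":[0,0,44.7],"jaw":1}]}}

```text
time_s: 11.42
tool_pos: [0.6281, -0.279, 0.338]
tool_rot: [-179.8, -0.0, 97.8]
force: [-0.3, -0.0, -0.6]
grip_width: 0.0198
grasp_force: 50.0
```

```bash
python3 -c "
from to import *
for t,z in((0,55),(5,52),(10,48),(15,44),(20,42),(30,36),(40,32),(50,29)): print(t);go([33,-97,z],-90,t)
"
```

```text
0
shift cm [-0.36 -0.01  4.42] twist [-0.16 -0.04  0.08] q [24. 27. -2. 85.  1. 69. 29.] 0.0 F [-0.3 -0.  -0.6] t 11.4167
5
shift cm [ 1.74 -0.01  4.4 ] twist [-0.16 -5.04  0.09] q [20. 25. -2. 88.  6. 66. 25.] 0.0 F [-0.3 -0.  -0.6] t 11.4167
10
shift cm [ 3.86 -0.    4.65] twist [ -0.15 -10.04   0.1 ] q [17. 23. -1. 91. 11. 63. 19.] 0.0 F [-0.3 -0.  -0.6] t 11.4167
15
shift cm [ 5.98 -0.    5.1 ] twist [ -0.15 -15.04   0.1 ] q [14. 22. -1. 94. 16. 60. 13.] 0.0 F [-0.3 -0.  -0.6] t 11.4167
20
shift cm [8.1  0.   5.53] twist [ -0.14 -20.04   0.11] q [10. 21. -0. 96. 22. 59.  7.] 0.0 F [-0.3 -0.  -0.6] t 11.4167
30
shift cm [1.222e+01 1.000e-02 7.130e+00] twist [ -0.14 -30.04   0.12] q [  4.  20.  -0. 101.  35.  58.  -7.] 0.0 F [-0.3 -0.  -0.6] t 11.4167
40
shift cm [16.11  0.03  9.23] twist [ -0.13 -40.04   0.13] q [ -2.  21.  -1. 104.  48.  61. -21.] 0.0 F [-0.3 -0.  -0.6] t 11.4167
50
shift cm [19.64  0.04 11.89] twist [ -0.11 -50.04   0.15] q [ -7.  25.  -1. 106.  58.  66. -34.] 0.0 F [-0.3 -0.  -0.6] t 11.4167
```

Request:
{"method": "servo_tool", "body": {"plan": [{"xyz":[-0.2,0,1.5],"twist":[0,0,0],"jaw":1},{"xyz":[-0.4,0,3.2],"twist":[0,0,0],"jaw":1},{"xyz":[-0.4,0,4.2],"twist":[0,0,0],"jaw":1},{"xyz":[-0.4,0,4.4],"twist":[0,0,0],"jaw":1},{"xyz":[0.5,0,4.4],"twist":[0,-2,0],"jaw":1},{"xyz":[1.7,0,4.4],"twist":[0,-5,0],"jaw":1},{"xyz":[3.8,0,4.6],"twist":[0,-10,0],"jaw":1},{"xyz":[6,0,5.1],"twist":[0,-15,0],"jaw":1}]}}

```text
time_s: 12.08
tool_pos: [0.62, -0.2198, 0.2899]
tool_rot: [179.9, 15.3, 97.8]
force: [0.1, 0.3, -2.6]
grip_width: 0.0197
grasp_force: 50.0
```

```bash
python3 -c "
from to import *
for t,z in((15,44),(20,42),(25,39),(30,36),(35,34),(40,32),(45,30),(50,29)): print(t);go([33,-97,z],-90,t)
"
```

```text
15
shift cm [ 0.08 -0.01  0.27] twist [0.17 0.27 0.07] q [13. 22.  0. 94. 16. 60. 14.] 0.0 F [ 0.1  0.3 -2.6] t 12.0833
20
shift cm [ 2.24 -0.01  0.12] twist [ 0.17 -4.73  0.06] q [ 9. 21.  1. 96. 22. 59.  7.] 0.0 F [ 0.1  0.3 -2.6] t 12.0833
25
shift cm [ 4.43 -0.01  0.26] twist [ 0.17 -9.73  0.06] q [ 6. 20.  2. 98. 28. 58.  0.] 0.0 F [ 0.1  0.3 -2.6] t 12.0833
30
shift cm [ 6.64 -0.01  0.58] twist [  0.18 -14.73   0.05] q [  2.  20.   2. 101.  34.  58.  -7.] 0.0 F [ 0.1  0.3 -2.6] t 12.0833
35
shift cm [ 8.8  -0.    0.99] twist [  0.18 -19.73   0.04] q [ -2.  20.   3. 102.  41.  59. -14.] 0.0 F [ 0.1  0.3 -2.6] t 12.0833
40
shift cm [10.94 -0.    1.58] twist [  0.18 -24.73   0.03] q [ -5.  21.   3. 104.  46.  60. -21.] 0.0 F [ 0.1  0.3 -2.6] t 12.0833
45
shift cm [13.04 -0.    2.36] twist [  0.18 -29.73   0.03] q [ -8.  23.   3. 105.  52.  62. -27.] 0.0 F [ 0.1  0.3 -2.6] t 12.0833
50
shift cm [15.05 -0.    3.21] twist [ 1.800e-01 -3.473e+01  2.000e-02] q [-11.  25.   3. 106.  56.  64. -33.] 0.0 F [ 0.1  0.3 -2.6] t 12.0833
```

Request:
{"method": "servo_tool", "body": {"plan": [{"xyz":[2.2,0,0.2],"twist":[0,-4.7,0],"jaw":1},{"xyz":[4.4,0,0.3],"twist":[0,-9.7,0],"jaw":1},{"xyz":[6.6,0,0.6],"twist":[0,-14.7,0],"jaw":1},{"xyz":[8.8,0,1],"twist":[0,-19.7,0],"jaw":1},{"xyz":[10.9,0,1.6],"twist":[0,-24.7,0],"jaw":1},{"xyz":[13,0,2.4],"twist":[0,-29.7,0],"jaw":1},{"xyz":[15,0,3.2],"twist":[0,-34.7,0],"jaw":1},{"xyz":[15,0,3.2],"twist":[0,-34.7,0],"jaw":1},{"xyz":[15,0,3.2],"twist":[0,-34.7,0],"jaw":1},{"xyz":[15,0,3.2],"twist":[0,-34.7,0],"jaw":1}]}}

```text
time_s: 12.92
tool_pos: [0.6015, -0.0848, 0.2202]
tool_rot: [179.9, 49.7, 97.8]
force: [-0.1, 0.3, -0.6]
grip_width: 0.0198
grasp_force: 50.0
```

```bash
python3 -c "
from to import *
go([33,-97,29],-90,50)
for t,z in((40,40),(25,60),(10,80),(0,100)): print(t);go([33,-97,z],-90,t)
c=snap('scene','s7');d=snap('side','d7')
cv2.imwrite('pics/c7.png',np.hstack([cv2.resize(c['img'][150:330,50:270,::-1],(400,327))[:327],cv2.resize(d['img'][215:415,300:545,::-1],(400,327))]))
"
```

```text
shift cm [0.1  0.01 0.02] twist [ 0.17 -0.35  0.07] q [-13.  25.   6. 106.  55.  64. -33.] 0.0 F [-0.1  0.3 -0.6] t 12.9167
40
shift cm [-4.81 -0.    0.48] twist [0.16 9.65 0.08] q [ -6.  21.   5. 104.  45.  60. -19.] 0.0 F [-0.1  0.3 -0.6] t 12.9167
25
shift cm [-11.93  -0.02   2.22] twist [ 0.15 24.65  0.1 ] q [ 5. 19.  2. 97. 27. 60.  2.] 0.0 F [-0.1  0.3 -0.6] t 12.9167
10
shift cm [-18.06  -0.03   5.3 ] twist [ 0.14 39.65  0.13] q [18. 21. -2. 89. 11. 66. 20.] 0.0 F [-0.1  0.3 -0.6] t 12.9167
0
shift cm [-21.96  -0.04   7.53] twist [ 0.13 49.65  0.14] q [26. 25. -6. 82.  3. 73. 28.] 0.0 F [-0.1  0.3 -0.6] t 12.9167
```

View pics/c7.png

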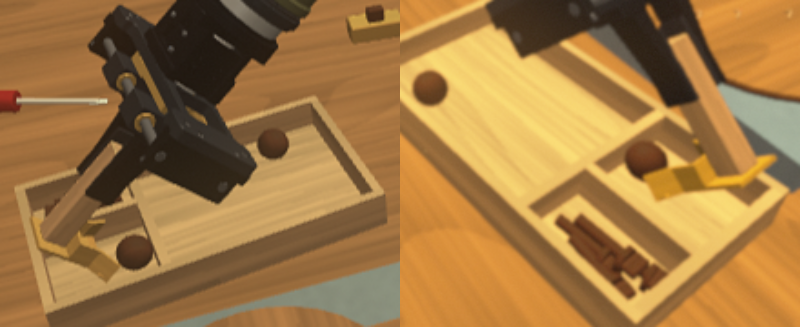

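The ball lies in the small bay, at (135,250) on the left and (645,160) on the right, and the scoop is empty. I'll raise and level the scoop.

Request:
{"method": "servo_tool", "body": {"plan": [{"xyz":[-2.4,0,0.2],"twist":[0,4.8,0],"jaw":1},{"xyz":[-4.8,0,0.5],"twist":[0,9.6,0],"jaw":1},{"xyz":[-7.2,0,1],"twist":[0,14.6,0],"jaw":1},{"xyz":[-9.6,0,1.6],"twist":[0,19.6,0],"jaw":1},{"xyz":[-11.9,0,2.2],"twist":[0,24.6,0],"jaw":1},{"xyz":[-14,0,3.2],"twist":[0,29.6,0],"jaw":1},{"xyz":[-16.1,0,4.3],"twist":[0,34.6,0],"jaw":1},{"xyz":[-18.1,0,5.3],"twist":[0,39.6,0],"jaw":1},{"xyz":[-20,0,6.4],"twist":[0,44.6,0],"jaw":1},{"xyz":[-22,0,7.5],"twist":[0,49.6,0],"jaw":1}]}}

```text
time_s: 13.85
tool_pos: [0.6277, -0.2848, 0.3411]
tool_rot: [179.8, -0.0, 97.8]
force: [0.1, 0.0, -1.4]
grip_width: 0.0194
grasp_force: 50.0
```

```bash
python3 -c "
from to import *
def g(x,yaw):
    o=env.get_obs();T=Ro.from_euler('xyz',o['tool_rot'],True);R=Ro.from_euler('xyz',[180,0,yaw],True)
    q,e,a=ik(np.array(x),R,np.array(o['qpos']));print(o['tool_pos'],o['tool_rot'],(T.inv().apply(x-o['tool_pos'])*100).round(2),np.degrees((T.inv()*R).as_rotvec()).round(2),q.round(0),e)
g([.62,.12,.33],97.8);g([.62,.12,.2388],97.8)
"
```

```text
[ 0.62773263 -0.28478629  0.34110619] [ 1.79784986e+02 -4.11381830e-02  9.78487181e+01] [40.2   4.76  1.16] [ 0.21 -0.04  0.05] [ -5.  19. -11.  91.   4.  70.  -8.] 6.204211644697869e-06
[ 0.62773263 -0.28478629  0.34110619] [ 1.79784986e+02 -4.11381830e-02  9.78487181e+01] [40.2   4.72 10.28] [ 0.21 -0.04  0.05] [-6. 24. -9. 96.  4. 61. -8.] 6.9781768235045265e-06
```

Request:
{"method": "servo_tool", "body": {"plan": [{"xyz":[3,0.1,0],"twist":[0,0,0],"jaw":1},{"xyz":[7,0.3,0],"twist":[0,0,0],"jaw":1},{"xyz":[11,0.5,0],"twist":[0,0,0],"jaw":1},{"xyz":[15,0.7,0],"twist":[0,0,0],"jaw":1},{"xyz":[19,0.9,0],"twist":[0,0,0],"jaw":1},{"xyz":[23,1.1,0],"twist":[0,0,0],"jaw":1},{"xyz":[27,1.3,0],"twist":[0,0,0],"jaw":1},{"xyz":[31,1.5,0],"twist":[0,0,0],"jaw":1},{"xyz":[35,1.7,0],"twist":[0,0,0],"jaw":1},{"xyz":[38.5,1.8,0],"twist":[0,0,0],"jaw":1}]}}

```text
time_s: 14.68
tool_pos: [0.593, 0.1031, 0.3395]
tool_rot: [179.8, 0.1, 97.9]
force: [0.7, 0.3, -0.5]
grip_width: 0.0199
grasp_force: 50.0
```

Request:
{"method": "servo_tool", "body": {"plan": [{"xyz":[2,0.1,1],"twist":[0.2,0,0],"jaw":1},{"xyz":[3,0.1,3],"twist":[0.2,0,0],"jaw":1},{"xyz":[3.1,0.1,5.5],"twist":[0.2,0,0],"jaw":1},{"xyz":[3.1,0.1,7.5],"twist":[0.2,0,0],"jaw":1},{"xyz":[3.1,0.1,8.5],"twist":[0.2,0,0],"jaw":1},{"xyz":[3.1,0.1,9],"twist":[0.2,0,0],"jaw":1},{"xyz":[3.1,0.1,9],"twist":[0.2,0,0],"jaw":1},{"xyz":[3.1,0.1,9],"twist":[0.2,0,0],"jaw":1}]}}

```text
time_s: 15.35
tool_pos: [0.5906, 0.1325, 0.249]
tool_rot: [-179.9, 0.1, 97.9]
force: [0.5, -0.6, -1.3]
grip_width: 0.0198
grasp_force: 50.0
```

Request:
{"method": "servo_tool", "body": {"plan": [{"xyz":[0,0,0.3],"twist":[0,0,0],"jaw":1},{"xyz":[0,0,0.6],"twist":[0,0,0],"jaw":1},{"xyz":[0,0,0.8],"twist":[0,0,0],"jaw":1},{"xyz":[0,0,0.9],"twist":[0,0,0],"jaw":1},{"xyz":[0,0,1],"twist":[0,0,0],"jaw":1},{"xyz":[0,0,1.05],"twist":[0,0,0],"jaw":1},{"xyz":[0,0,1.05],"twist":[0,0,0],"jaw":1},{"xyz":[0,0,1.05],"twist":[0,0,0],"jaw":1}]}}

```text
time_s: 16.02
tool_pos: [0.5898, 0.1334, 0.2388]
tool_rot: [-179.8, 0.1, 98.0]
force: [-3.5, -1.6, 7.9]
grip_width: 0.0194
grasp_force: 50.0
```

Request:
{"method": "servo_tool", "body": {"plan": [{"xyz":[0,0,0],"twist":[0,0,0],"jaw":1},{"xyz":[0,0,0],"twist":[0,0,0],"jaw":1},{"xyz":[0,0,0],"twist":[0,0,0],"jaw":0.74},{"xyz":[0,0,0],"twist":[0,0,0],"jaw":0.68},{"xyz":[0,0,0],"twist":[0,0,0],"jaw":0.6},{"xyz":[0,0,0],"twist":[0,0,0],"jaw":0.5},{"xyz":[0,0,0],"twist":[0,0,0],"jaw":0.3},{"xyz":[0,0,0],"twist":[0,0,0],"jaw":0.3}], "newtons": 6}}

```text
time_s: 16.68
tool_pos: [0.5897, 0.1333, 0.2369]
tool_rot: [-179.8, 0.1, 98.0]
force: [-0.9, -0.9, -0.5]
grip_width: 0.0463
grasp_force: 0.0
```

Request:
{"method": "servo_tool", "body": {"plan": [{"xyz":[0,0,-1],"twist":[0,0,0],"jaw":0.3},{"xyz":[0,0,-3],"twist":[0,0,0],"jaw":0.3},{"xyz":[0,0,-6],"twist":[0,0,0],"jaw":0.3},{"xyz":[0,0,-9],"twist":[0,0,0],"jaw":0.3},{"xyz":[0,0,-11],"twist":[0,0,0],"jaw":0.3},{"xyz":[0,0,-12],"twist":[0,0,0],"jaw":0.3},{"xyz":[0,0,-12],"twist":[0,0,0],"jaw":0.3},{"xyz":[0,0,-12],"twist":[0,0,0],"jaw":0.3}]}}

```text
time_s: 17.35
tool_pos: [0.59, 0.1336, 0.3569]
tool_rot: [-179.8, 0.1, 98.0]
force: [-0.3, -0.5, -0.7]
grip_width: 0.0609
grasp_force: 0.0
```

```bash
python3 -c "
from to import *
o=env.get_obs();print(o['tool_pos'],o['grip_width'],o['force'],o['time_s'])
cs={n:snap(n,n+'8') for n in('scene','side')}
def dark(c,poly):
    im=c['img'].astype(int); m=np.zeros(im.shape[:2],np.uint8)
    cv2.fillPoly(m,[np.array([proj(c,cw(p)) for p in poly]).astype(np.int32)],1)
    k=((im.max(2)<95)&(m>0)).astype(np.uint8); n,l,s,ce=cv2.connectedComponentsWithStats(k)
    for i in range(1,n):
        if s[i,4]>40: 
            w=ray(c,*ce[i],.023); print('  blob',s[i],((RC.inv().apply(w-C))*1e3).round(0))
for n,c in cs.items():
    print(n);dark(c,[[-75,-44,23],[-75,136,23],[75,136,23],[75,-44,23]]);dark(c,[[-9,-136,23],[-9,-52,23],[75,-52,23],[75,-136,23]])
# scoop: brass yellow & handle
for n,c in cs.items():
    hsv=cv2.cvtColor(c['img'],cv2.COLOR_RGB2HSV); u,v=proj(c,[.59,.133,.0]).astype(int); t=proj(c,[.59,.133,.093])
    print(n,'handle foot/top expected',u,v,t)
c=cs['side'];u,v=proj(c,[.59,.133,.04]).astype(int)
print(c['img'][v-30:v+30:5,u-24:u+25:4].sum(2)//3)
"
```

```text
[0.58998116 0.13355453 0.35691824] 0.060890027131448914 [-0.26626292 -0.51754348 -0.70615887] 17.35
scene
  blob [222 212  26  36  47] [-15. 136.  23.]
  blob [192 221  17  16 219] [-47.  84.  23.]
  blob [114 279  22  20 308] [ 35. -67.  23.]
side
  blob [309 265  19  14 150] [-51.  77.  23.]
  blob [438 307  25  18 295] [ 30. -71.  23.]
scene handle foot/top expected 321 237 [322.66037105 194.21016567]
side handle foot/top expected 294 199 [295.36950804 152.6839333 ]
[[131 124 121 116 118 123 141 131 129 128 127 120 126]
 [132 131 129 121 114 130 163 139 118 127 129 128 124]
 [119 129 133 130 119  86  95  92 102 118 120 125 126]
 [121 116 124 134 121  87  96  92 102 113 117 119 120]
 [120 121 118 124 125  85  93  90 107 119 113 115 117]
 [123 120 122 116 111  86  95  92 121 121 119 117 112]
 [116 123 118 121 115  89  94  89 119 127 124 120 116]
 [124 115 124 120 117  88  95  92 119 125 123 126 119]
 [ 85  89 129 129 122  87  95  92 111 122 127 122 126]
 [102  89  81  85  89  87  94  90 118 111 118 124 124]
 [120 118 107 122 146 101  95 109 144 115 112 117 122]
 [118 120 120 115 113 137 110 116 118 120 116 114 115]]
```

The checks agree: one ball is in the small bay, the other is at its start point, and the handle stands vertical and free of the gripper.

```bash
python3 -c "
from cell import env
print(env.sign_off())"
```

```text
the job is handed in; nothing more can be done
None
```

The job is handed in after about 17.5 s of robot time: one ball is in the small bay, the other is still in the wide bay, and the scoop stands upright and released on the bench.

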